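Load a row of stamping blocks into the press tray and bolt it in

TASK

Push the whole row of four copper-topped stamping blocks from its tail, as one row, along the bench into the aluminium tray until it is fully home against the end stop, without lifting the blocks or letting the row come apart or buckle. Then push the red paddle so that the bolt slides fully across behind the last block. Leave the tin, the gift box and the brush where they are.

Things in the scene. Friction and masses are not known exactly. Their poses are not given: they have to be found in the camera images.
- tray: Aluminium tray screwed to the bench: a straight open lane without a floor. Origin on the bench at the middle of the end stop's inner face; +x along the lane to the stop (the way to push), +y across it to the bolt's side, z up. Lane 56 mm wide between rails 10 thick, 12 high, x = -202 to 0. Stop 76 wide, 26 high. Steel guides of the bolt at x = -187, y = 40 to 58, up to 32 high
- tray_mouth (a point): Middle of the tray's mouth on the bench, at x = -202 mm in the tray's frame, axes parallel to the tray's. Here the lane is 56 wide; farther out, to x = -235, the rails flare to about 83 wide to lead the blocks in
- block1_center (a point): Centre (half-way up) of a wooden stamping block with a copper top marked with a disc: 44 mm long along the row, 50 wide, 30 high, 0.1 kg; the leading one, nearest the tray. Its x axis points along the row to the tray. Gaps in the row up to 7, row within about 17 of the lane's centre line. Fully home its centre is at x = -22 in the tray's frame
- block2_center (a point): Centre (half-way up) of a wooden stamping block with a copper top marked with a bar across the row: 44 mm long along the row, 50 wide, 30 high, 0.1 kg; second. Its x axis points along the row to the tray. Gaps in the row up to 7, row within about 17 of the lane's centre line. Fully home its centre is at x = -66 in the tray's frame
- block3_center (a point): Centre (half-way up) of a wooden stamping block with a copper top marked with a diamond: 44 mm long along the row, 50 wide, 30 high, 0.1 kg; third. Its x axis points along the row to the tray. Gaps in the row up to 7, row within about 17 of the lane's centre line. Fully home its centre is at x = -110 in the tray's frame
- block4_center (a point): Centre (half-way up) of a wooden stamping block with a copper top marked with two dots: 44 mm long along the row, 50 wide, 30 high, 0.1 kg; the last one, at the tail of the row. Its x axis points along the row to the tray. Gaps in the row up to 7, row within about 17 of the lane's centre line. Fully home its centre is at x = -154 in the tray's frame
- bolt (a joint): Locking slide bolt of the tray (m): 0 to 0.006 drawn back, clear of the lane; 0.044 fully across (it then reaches past the lane's middle). It moves along the tray's -y, stays where it is left, takes about 2 N. Its bar (10 mm thick, 13.5 to 25.5 above the bench, over the rail) lies at x = -192 to -182 in the tray's frame: it passes only if the row (tail at x = -176 when home) is out of its way
- bolt_paddle (a point): Centre of the bolt's upright red paddle, which is pushed to work the bolt: 28 along the tray's x, 10 along its y, from 13.5 to 61.5 above the bench. It is 110 from the lane's centre line with the bolt drawn back and 66 with it shut. Axes parallel to the tray's
- tin: Bystander: round tin of polish with a green lid, 64 diameter, 34 high; origin at the centre of its underside
- giftbox: Bystander: kraft cardboard gift box with a white band, 92 x 66 x 34 high; origin at the centre of its underside
- brush: Bystander: small hand brush lying flat, 150 long; origin below its middle
Not all that is in view belongs to the job. What is shaped like the part that bears block1_center but purple or yellow is not meant.

How it is judged:
By the outcome, as a careful person would: the job done as asked, in the order asked, and still so for the second after the job is handed in, with the robot touching nothing.
It also fails if it takes over 45 s, if anything falls off the work surface, if the arm or the gripper's body presses on something with over 40 N, if the wrist force passes 120 N, or if a joint passes its speed limit or range.

ROBOT

A 6-joint arm with a two-finger parallel gripper is mounted at the origin on the work surface. World frame = base frame: x ahead of the robot, y to its left, z up, the work surface at z = 0. Lengths are in m, angles in rad, forces in N, time in s.
With the tool pointing down it reaches from about 0.35 to 0.85 m from the base axis. Payload 8.1 kg.
Tool frame: the origin (TCP) lies at the very end of the fingers, on their centre line; the grasp point (between the pads) lies robot.grip_point_offset behind it (robot.grip_point_offset is the distance from the TCP to the grasp point, in m); z points along the fingers, y is the line along which they close (so a half turn about z gives the same grasp; the last joint's range is limited). The gripper opens to 93 mm and grips with 3 to 60 N. Pads are 15 mm wide; open, the fingers measure 128 mm over their backs; the gripper's body (75 mm by 188 mm) begins 65 mm behind the grasp point.
Start: joints at [1.239, 0.13, 1.488, -0, 1.523, -0.085], TCP at [0.147, 0.582, 0.199] pointing down, gripper open.
Joint ranges: [-2.96, 2.96], [-0.89, 2.26], [0.02, 2.5], [-1.34, 4.48], [0, 2.73], [-2.66, 2.66]. Speed limits (rad/s): [2.39, 2.39, 2.79, 3.14, 3.14, 3.14].

INTERFACE

Orientations are given as a rotation vector (axis times angle).
In Python, from plant import robot, eyes gives the robot as it stands. The module is installed in compiled form; this text tells all that it offers.
- The arm moves only by the tool apply_moves, never from a script. Its argument "steps" is one flat list of numbers, 7 for each row, row after row: the shift along the tool's x, y, z in units of 30 mm (1.0 is 30 mm), then the turn, a rotation vector about the tool's x, y, z in units of 6 degrees (1.0 is 6 degrees), then the opening in per cent of the stroke, from 0 (shut) to 100 (fully open). In form: [dx, dy, dz, ax, ay, az, fingers, dx, dy, dz, ax, ay, az, fingers, ...]. A call has 1 to 12 rows; each row shifts and turns the commanded pose from where the row before left it, along the tool's axes as they then stand; what a row does not reach is not made up. A row lasts 1/12 s, in which the tool goes at most 41.7 mm and 7.16 degrees, less where a joint would pass 70% of its speed; a pose out of reach is approached as far as the arm can. A call is refused whole if a number of a shift passes 1 or a number of a turn 1, either way. A call with a gripper value outside its range is refused whole. The fingers move at their own pace and stop on an object; "grip_force" is the grip in N (left out, the last holds). Time passes only in rows, so rows that do not move let the fingers close. It gives the time, the measured TCP pose, the force, the opening and the grip force at its end, in the units of the state.
- robot.read_state(): the state, without advancing time (a new reading comes with each control period).
- eyes.read_camera(name): name is "scene" or "top" or "wrist"; returns the picture (480x640x3 uint8, red, green, blue); there is no depth.
- eyes.calibration(name): a dict with "K" (3x3 intrinsics, pixels), "k1" (the pictures are not rectified: a ray, as slopes to the right and down, at radius r is drawn at 1 + k1 r^2 times it, then the intrinsics apply), "R" (3x3) and "t" (3): a world point X has camera coordinates R X + t. Camera axes: x right, y down, z forward; pixel columns grow to the right and rows downward; lengths in m; the calibration is good to about 2 mm. A picture is of the moment at which its call begins: read the wrist's pose just before it. calibration takes no time and is no camera call; for the wrist camera it gives the pose at the moment of the call.
- robot.close_job(): hands the job in; it is judged then, once.
Trained networks look in the newest picture that a camera, given by its name, has taken for a name from the list of things; names that differ only in an ending like _2 or _b are one class to them, and where a whole thing is asked for, a point or a joint stands for the part that bears it (a point fixed in the world has none). Each returns a list of dicts, best first, with "conf" (0 to 1); they miss things now and then, are a little off and sometimes report something else, mostly with a low value. They report only what shows in the picture. A call takes as long as a camera call. They do not tell look-alikes from the thing itself.
- eyes.search_frame(camera, thing): "rect" ([left, top, width, height] in pixels, round what is visible of it).
- eyes.place_of(camera, thing): "xy" ([column, row] in pixels: a listed point, or the origin of a listed thing).
The state is a dict: "t": time; "q": joint angles; "dq": joint speeds; "joint_torque": joint torques, N m; "tool_pos": TCP position; "orientation": TCP orientation; "force": force on the tool from outside, world axes, zero at the start; "wrist_torque": the same for the moment, N m; "opening": finger opening in m; "gripper_force": force on a finger pad.
Only numpy, scipy, OpenCV 4.12 (cv2) and the standard library are available. Lean on these libraries where they do the work, as an engineer would, in place of code of your own. Each camera call takes 0.05 s, during which the arm holds its last target. There are 200 camera calls.

## Working session

There is one attempt and no reset: what is moved stays moved. The work goes in short steps, Python scripts to look and compute and a tool call to move; the robot and the scene stay as the last step left them, time stands still between calls to the robot, and variables do not carry over. Pictures are saved under pics/ and viewed, at most 10 in all, crops included, and the job is handed in when it is done.

Besides the shell and the picture viewer there is one more tool, called after "Call:" by a JSON object that holds its "fn" and its "kwargs". apply_moves: Moves the arm, as the interface text tells. Its arguments: {"type":"object","properties":{"steps":{"type":"array"},"grip_force":{"type":"number"}},"required":["steps"]}

```bash
mkdir -p pics
cat > h.py <<'E'
import numpy as np, cv2
from plant import robot, eyes
def ray(cam,px):
    c=eyes.calibration(cam);K=np.array(c["K"]);R=np.array(c["R"]);t=np.array(c["t"])
    d=np.array([(px[0]-K[0,2])/K[0,0],(px[1]-K[1,2])/K[1,1]]);u=d.copy()
    for _ in range(30): u=d/(1+c["k1"]*(u@u))
    return -R.T@t, R.T@np.array([u[0],u[1],1.])
def at(cam,px,z):
    o,d=ray(cam,px); return o+d*(z-o[2])/d[2]
E
python3 - <<'E'
from h import *
for c in("top","scene"):
    im=eyes.read_camera(c); cv2.imwrite(f"pics/{c}0.png",im[:,:,::-1])
    for n,z in(("tray",0),("tray_mouth",0),("block1_center",.015),("block2_center",.015),("block3_center",.015),("block4_center",.015),("bolt_paddle",.0375),("tin",0),("giftbox",0),("brush",0)):
        for r in eyes.place_of(c,n)[:3]: print(c,n,round(r["conf"],2),np.round(r["xy"],1),np.round(at(c,r["xy"],z),4))
s=robot.read_state();print(s, robot.grip_point_offset)
E
```

```text
top tray 0.8 [436.5 255. ] [ 0.5173 -0.228   0.    ]
top tray_mouth 0.94 [309.5 245.6] [ 0.5321 -0.0267  0.    ]
top tray_mouth 0.36 [207.2 226.3] [0.5625 0.1359 0.    ]
top tray_mouth 0.35 [329.  173.9] [ 0.6484 -0.0579  0.    ]
top block1_center 0.86 [270.  238.5] [0.5412 0.0345 0.015 ]
top block1_center 0.73 [281.8 158.4] [0.6696 0.0175 0.015 ]
top block1_center 0.67 [262.9 307. ] [0.436  0.0441 0.015 ]
top block2_center 0.86 [237.7 233.9] [0.5483 0.0848 0.015 ]
top block2_center 0.72 [310.4 244.3] [ 0.5323 -0.0281  0.015 ]
top block2_center 0.63 [209.4 228.3] [0.557  0.1293 0.015 ]
top block3_center 0.6 [207.7 227.9] [0.5576 0.132  0.015 ]
top block4_center 0.74 [176.8 225.9] [0.5607 0.1809 0.015 ]
top bolt_paddle 0.71 [333.8 175.8] [ 0.6354 -0.0637  0.0375]
top tin 0.6 [417.3 167. ] [ 0.6609 -0.2017  0.    ]
top giftbox 0.89 [209.6 136.9] [0.7109 0.1373 0.    ]
top giftbox 0.33 [419.8 166.9] [ 0.6611 -0.2058  0.    ]
top giftbox 0.24 [329.7 173.6] [ 0.6489 -0.0591  0.    ]
top brush 0.98 [485.1 264.9] [ 0.5014 -0.3066  0.    ]
scene tray 0.24 [293.9 255.7] [ 0.5357 -0.0293  0.  
[... 855 characters left out ...]
't': 1.1, 'q': array([ 1.23860530e+00,  1.30397388e-01,  1.48820390e+00, -8.94948792e-06,
        1.52297603e+00, -8.54410367e-02]), 'dq': array([ 1.09261175e-04, -6.03050463e-04, -8.24869876e-04, -7.80070957e-04,
        9.43488254e-05,  3.81553457e-04]), 'joint_torque': array([ 2.07416742e-04, -5.59768760e+01, -4.92067730e+01,  7.67471152e-02,
        2.27872480e-02, -1.92294010e-05]), 'tool_pos': array([0.14656174, 0.58183657, 0.19853464]), 'orientation': array([3.86609313e-01, 3.11770151e+00, 2.06578783e-05]), 'force': array([-0.64024065,  1.13068579, -0.48084314]), 'wrist_torque': array([ 0.04012598, -0.02423083,  0.03717999]), 'gripper_force': 0.0, 'opening': 0.0929845175884817} 0.0188
```

Run:
```python
import cv2
im=cv2.imread("pics/top0.png")[110:330,130:530]
cv2.imwrite("pics/topc.png",cv2.resize(im,(800,440),interpolation=cv2.INTER_CUBIC))
```

```text
(no output)
```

View pics/topc.png

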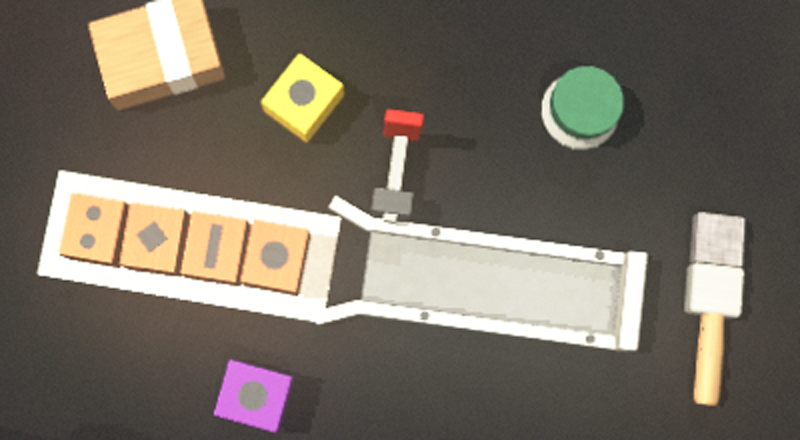

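View pics/scene0.png

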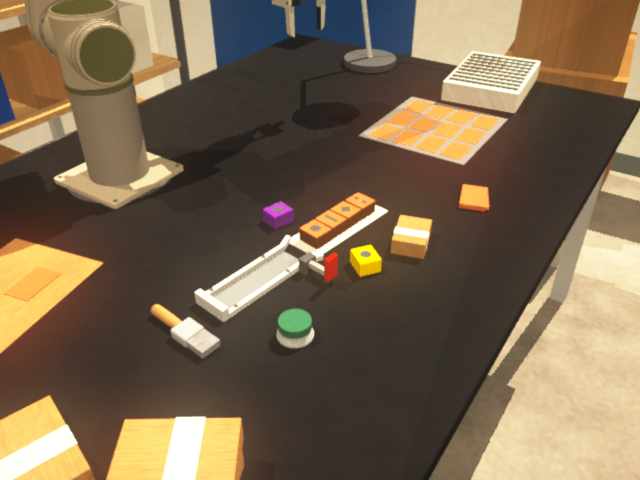

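The top view (2x crop, offset 130,110) shows the row running from two dots at (92,228) to the disc at (275,255). It leads into the tray, with mouth near (366,265) and stop near (622,301). The paddle is at (403,120). The purple and yellow decoys and the bystanders are clear of the lane. Next I'll fit the geometry.

Run:
```python
from h import *
f=lambda u,v,z:at("top",(130+u/2,110+v/2),z)[:2]
P={"upr1":(435,232,.012),"upr2":(600,255,.012),"lor1":(424,316,.012),"lor2":(590,338,.012),"stopTL":(627,252,.026),"stopBL":(618,348,.026),"b1":(275,255,.03),"b2":(213,246,.03),"b3":(152,237,.03),"b4":(91,227,.03),"b4tl":(70,194,.03),"b4bl":(61,255,.03),"padd":(404,116,.0615)}
Q={k:f(*v) for k,v in P.items()}
for k in Q: print(k,np.round(Q[k],4))
for a,b in(("upr1","upr2"),("lor1","lor2"),("b4","b1"),("stopTL","stopBL"),("b4tl","b4bl")):
    d=Q[b]-Q[a]; print(a,b,np.degrees(np.arctan2(d[1],d[0])),np.linalg.norm(d))
```

```text
upr1 [ 0.5615 -0.086 ]
upr2 [ 0.5437 -0.2155]
lor1 [ 0.4959 -0.0769]
lor2 [ 0.4788 -0.2057]
stopTL [ 0.5441 -0.2333]
stopBL [ 0.4703 -0.2239]
b1 [0.5407 0.0371]
b2 [0.5475 0.0845]
b3 [0.5544 0.1315]
b4 [0.5621 0.1791]
b4tl [0.5879 0.1967]
b4bl [0.5403 0.2016]
padd [ 0.641  -0.0599]
upr1 upr2 -97.86282778703537 0.13076260965126066
lor1 lor2 -97.59496355831959 0.12993144923172248
b4 b1 -98.5502142895722 0.1435873376936645
stopTL stopBL 172.7177744110017 0.07438642600865548
b4tl b4bl 174.12322886830623 0.0478177818466869
```

Call:
{"fn": "apply_moves", "kwargs": {"steps": [0,0,0,0,0,1,15,0,0,0,0,0,1,15,0,0,0,0,0,1,15,0,0,0,0,0,1,15,0,0,0,0,0,1,15,0,0,0,0,0,1,15,0,0,0,0,0,1,15,0,0,0,0,0,1,15,0,0,0,0,0,1,15,0,0,0,0,0,1,15,0,0,0,0,0,1,15,0,0,0,0,0,1,15]}}

```text
t: 2.1
tool_pos: [0.1466, 0.5818, 0.1986]
orientation: [2.151, 2.289, -0.0]
force: [0.5, -0.2, 0.4]
opening: 0.0179
gripper_force: 0.0
```

Call:
{"fn": "apply_moves", "kwargs": {"steps": [0,0,0,0,0,1,15,0,0,0,0,0,0.9,15,-0.48,0.78,0,0,0,0,15,-0.48,0.78,0,0,0,0,15,-0.48,0.78,0,0,0,0,15,-0.48,0.78,0,0,0,0,15,-0.48,0.78,0,0,0,0,15,-0.48,0.78,0,0,0,0,15,-0.48,0.78,0,0,0,0,15,-0.48,0.78,0,0,0,0,15,-0.48,0.78,0,0,0,0,15,-0.48,0.78,0,0,0,0,15]}}

```text
t: 3.1
tool_pos: [0.3606, 0.4074, 0.1987]
orientation: [-2.363, -2.071, -0.001]
force: [-0.9, 0.1, 0.5]
opening: 0.0136
gripper_force: 0.0
```

Call:
{"fn": "apply_moves", "kwargs": {"steps": [-0.48,0.78,0,0,0,0,15,-0.48,0.78,0,0,0,0,15,-0.48,0.78,0,0,0,0,15,-0.48,0.78,0,0,0,0,15,-0.48,0.78,0,0,0,0,15,-0.48,0.78,0,0,0,0,15,-0.48,0.78,0,0,0,0,15,-0.48,0.78,0,0,0,0,15,-0.48,0.78,0,0,0,0,15,0,0,0,0,0,0,15,0,0,0,0,0,0,15]}}

```text
t: 4.02
tool_pos: [0.5521, 0.2511, 0.1982]
orientation: [-2.365, -2.067, 0.001]
force: [0.6, 0.9, 0.2]
opening: 0.0138
gripper_force: 0.0
```

Call:
{"fn": "apply_moves", "kwargs": {"steps": [0,0.68,0,0,0,0,15,0,0,0,0,0,0,15,0,0,0,0,0,0,15]}}

```text
t: 4.27
tool_pos: [0.5712, 0.2502, 0.1983]
orientation: [-2.362, -2.071, 0.001]
force: [-0.4, 0.3, 0.9]
opening: 0.0139
gripper_force: 0.0
```

Run:
```python
from h import *
im=eyes.read_camera("wrist"); cv2.imwrite("pics/w1.png",im[:,:,::-1])
for n in("block1_center","block2_center","block3_center","block4_center"):
    for r in eyes.place_of("wrist",n)[:2]: print(n,round(r["conf"],2),np.round(r["xy"],1),np.round(at("wrist",r["xy"],.015),4))
print(robot.read_state()["tool_pos"])
```

```text
block1_center 0.87 [325.3 390. ] [0.542  0.0357 0.015 ]
block1_center 0.42 [322.9 356.2] [0.5453 0.082  0.015 ]
block2_center 0.67 [324.8 355.9] [0.5476 0.082  0.015 ]
block3_center 0.67 [326.1 317.2] [0.5556 0.1308 0.015 ]
block4_center 0.93 [324.3 277.5] [0.56  0.178 0.015]
[0.57096669 0.2501566  0.19874594]
```

View pics/w1.png

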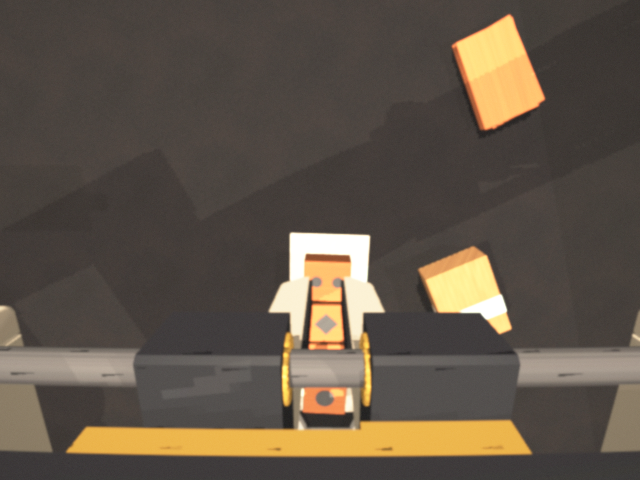

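The wrist view agrees with the top view to within about 2 mm. It shows block 4 at (326,278), in line with the fingers, and free bench behind the tail. I'll go down behind the tail.

Call:
{"fn": "apply_moves", "kwargs": {"steps": [0,0,1,0,0,0,15,0,0,1,0,0,0,15,0,0,1,0,0,0,15,0,0,1,0,0,0,15,0,0,1,0,0,0,15,0,0,0.6,0,0,0,15,0,0,0.4,0,0,0,15,0,0,0.1,0,0,0,15,0,0,0,0,0,0,15]}}

```text
t: 5.27
tool_pos: [0.5711, 0.2496, 0.0152]
orientation: [-2.362, -2.07, 0.001]
force: [-0.6, -0.4, 0.7]
opening: 0.0142
gripper_force: 0.0
```

Call:
{"fn": "apply_moves", "kwargs": {"steps": [-0.5,0,0,0,0,0,15,-0.4,0,0,0,0,0,15,-0.2,0,0,0,0,0,15,-0.2,0,0,0,0,0,15,-0.2,0,0,0,0,0,15,-0.2,0,0,0,0,0,15,-0.2,0,0,0,0,0,15,-0.2,0,0,0,0,0,15,0,0,0,0,0,0,15]}}

```text
t: 6.02
tool_pos: [0.5632, 0.186, 0.0154]
orientation: [2.363, 2.07, -0.001]
force: [-0.3, 0.4, 0.0]
opening: 0.0138
gripper_force: 0.0
```

Run:
```python
from h import *
im=eyes.read_camera("top"); cv2.imwrite("pics/t1.png",cv2.resize(im[110:330,130:530,::-1],(800,440),interpolation=cv2.INTER_CUBIC))
```

```text
(no output)
```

View pics/t1.png

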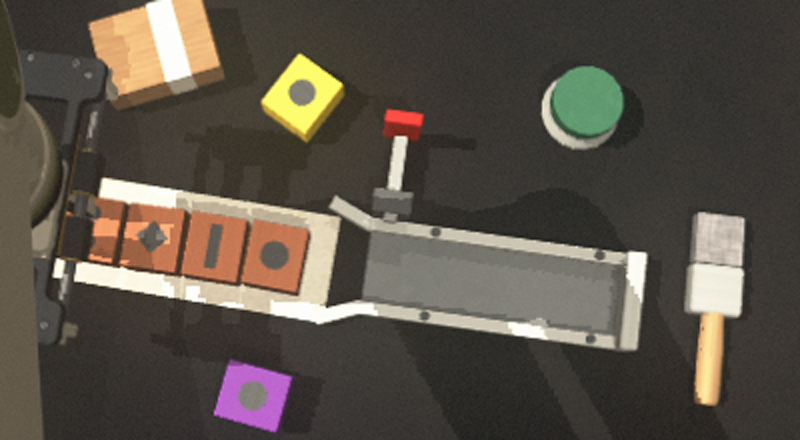

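The picture is ambiguous: the fingers at (80,230) hide the tail of block 4, yet block 1 still looks unmoved at (275,255). I'll check from the scene camera before pushing on.

Run:
```python
from h import *
im=eyes.read_camera("scene"); cv2.imwrite("pics/s1.png",cv2.resize(im[130:290,270:430,::-1],(600,600),interpolation=cv2.INTER_CUBIC))
s=robot.read_state(); print(s["tool_pos"],s["force"],s["wrist_torque"],s["opening"])
```

```text
[0.56335613 0.18695178 0.01551736] [-0.48899431  0.09603958  1.00798249] [-0.06434044  0.08446187 -0.01096258] 0.013883276542383107
```

View pics/s1.png

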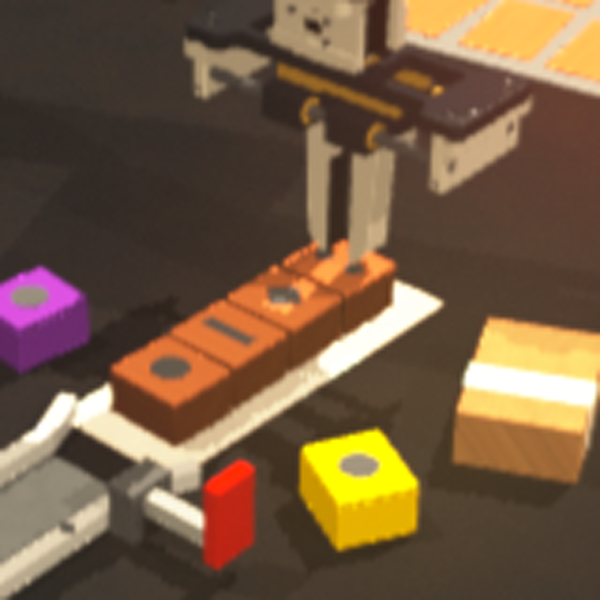

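```bash
cat >> h.py <<'E'
def proj(cam,X):
    c=eyes.calibration(cam);p=np.array(c["R"])@np.array(X)+np.array(c["t"]);u=p[:2]/p[2];u=u*(1+c["k1"]*(u@u))
    K=np.array(c["K"]);return np.array([K[0,0]*u[0]+K[0,2],K[1,1]*u[1]+K[1,2]])
E
python3 - <<'E'
from h import *
p=robot.read_state()["tool_pos"]; ty=np.array([.9912,-.1323,0])
for z in(0,.0155,.03,.04,.05):
  for o in(-.015,.015):
    X=np.array([p[0],p[1],z])+ty*o
    print(z,o,"scene crop",np.round((proj("scene",X)-[270,130])*3.75),"top crop",np.round((proj("top",X)-[130,110])*2))
# block4 top corners as measured
u=np.array([-.1323,-.9912,0]);c=np.array([.5605,.1785,.03])
for a,b in((-.022,-.025),(-.022,.025),(.022,-.025),(.022,.025)):
    print("b4",a,b,np.round((proj("scene",c+a*u+b*ty)-[270,130])*3.75),np.round((proj("top",c+a*u+b*ty)-[130,110])*2))
E
```

```text
0 -0.015 scene crop [322. 290.] top crop [ 88. 250.]
0 0.015 scene crop [363. 308.] top crop [ 94. 213.]
0.0155 -0.015 scene crop [323. 268.] top crop [ 83. 247.]
0.0155 0.015 scene crop [364. 286.] top crop [ 89. 210.]
0.03 -0.015 scene crop [324. 247.] top crop [ 78. 244.]
0.03 0.015 scene crop [365. 265.] top crop [ 84. 206.]
0.04 -0.015 scene crop [325. 232.] top crop [ 74. 243.]
0.04 0.015 scene crop [366. 250.] top crop [ 81. 204.]
0.05 -0.015 scene crop [325. 217.] top crop [ 70. 241.]
0.05 0.015 scene crop [367. 235.] top crop [ 77. 201.]
b4 -0.022 -0.025 [322. 231.] [ 58. 257.]
b4 -0.022 0.025 [391. 260.] [ 70. 194.]
b4 0.022 -0.025 [275. 261.] [114. 265.]
b4 0.022 0.025 [344. 292.] [125. 201.]
```

The fingertips appear at the height of the block's top (z≈0.03), over block 4, although z reads 0.0155. Block 4 hasn't moved and there is no force. I'll lift, back off, and check the true tip height over open bench.

Call:
{"fn": "apply_moves", "kwargs": {"steps": [0,0,-0.5,0,0,0,15,0,0,-0.5,0,0,0,15,0.7,0,0,0,0,0,15,0.7,0,0,0,0,0,15,0.7,0,0,0,0,0,15,0.2,0,0,0,0,0,15,0,0,0.5,0,0,0,15,0,0,0.5,0,0,0,15,0,0,0,0,0,0,15,0,0,0,0,0,0,15]}}

```text
t: 6.95
tool_pos: [0.5711, 0.255, 0.0143]
orientation: [-2.362, -2.07, 0.004]
force: [-1.0, 0.3, -0.7]
opening: 0.0138
gripper_force: 0.0
```

Run:
```python
from h import *
im=eyes.read_camera("scene"); a=cv2.resize(im[150:230,330:410,::-1],(600,600),interpolation=cv2.INTER_CUBIC)
p=robot.read_state()["tool_pos"]; print(p); ty=np.array([.9912,-.1323,0])
for z,col in((0.0,(255,0,0)),(.0155,(0,255,0)),(.03,(0,0,255))):
  for o in(-.015,.015):
    q=(proj("scene",np.array([p[0],p[1],z])+ty*o)-[330,150])*7.5; print(z,o,q)
    cv2.circle(a,tuple(int(v) for v in q),4,col,-1)
cv2.imwrite("pics/s2.png",a)
```

```text
[0.57211043 0.25525468 0.0154805 ]
0.0 -0.015 [334.51973359 336.91191099]
0.0 0.015 [414.97161352 371.0638754 ]
0.0155 -0.015 [337.0329557  293.08564754]
0.0155 0.015 [418.04774247 326.92263156]
0.03 -0.015 [339.41650254 251.56176281]
0.03 0.015 [420.96551016 285.09421743]
```

View pics/s2.png

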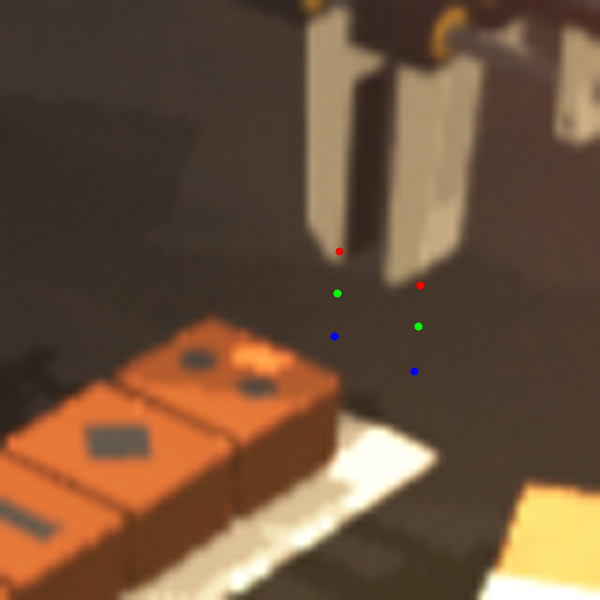

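The tips really hang at about z=0.03, so z reads roughly 13 mm low. I'll touch the bench gently here to get the offset.

Call:
{"fn": "apply_moves", "kwargs": {"steps": [0,0,0.2,0,0,0,15,0,0,0.2,0,0,0,15,0,0,0,0,0,0,15,0,0,0,0,0,0,15]}}

```text
t: 7.33
tool_pos: [0.5721, 0.2553, 0.0032]
orientation: [-2.363, -2.07, 0.001]
force: [0.0, 0.3, 0.0]
opening: 0.0138
gripper_force: 0.0
```

Call:
{"fn": "apply_moves", "kwargs": {"steps": [0,0,0.1,0,0,0,15,0,0,0,0,0,0,15]}}

```text
t: 7.5
tool_pos: [0.5723, 0.2555, 0.0003]
orientation: [-2.363, -2.07, 0.0]
force: [0.4, -0.6, -0.5]
opening: 0.014
gripper_force: 0.0
```

Call:
{"fn": "apply_moves", "kwargs": {"steps": [0,0,0.1,0,0,0,15,0,0,0,0,0,0,15]}}

```text
t: 7.67
tool_pos: [0.5722, 0.2554, -0.0029]
orientation: [-2.363, -2.07, 0.001]
force: [0.5, 1.2, -0.8]
opening: 0.0139
gripper_force: 0.0
```

Call:
{"fn": "apply_moves", "kwargs": {"steps": [0,0,0.1,0,0,0,15,0,0,0,0,0,0,15]}}

```text
t: 7.83
tool_pos: [0.5721, 0.2554, -0.0061]
orientation: [-2.363, -2.07, 0.001]
force: [-0.0, 0.8, -0.2]
opening: 0.0136
gripper_force: 0.0
```

Call:
{"fn": "apply_moves", "kwargs": {"steps": [0,0,0.1,0,0,0,15,0,0,0,0,0,0,15]}}

```text
t: 8.0
tool_pos: [0.5721, 0.2554, -0.0091]
orientation: [-2.363, -2.07, 0.001]
force: [-0.4, -0.5, -0.7]
opening: 0.0141
gripper_force: 0.0
```

Call:
{"fn": "apply_moves", "kwargs": {"steps": [0,0,0.08,0,0,0,15,0,0,0,0,0,0,15]}}

```text
t: 8.17
tool_pos: [0.5721, 0.2554, -0.0113]
orientation: [-2.363, -2.07, 0.001]
force: [0.2, -0.2, -0.7]
opening: 0.0143
gripper_force: 0.0
```

Call:
{"fn": "apply_moves", "kwargs": {"steps": [0,0,0.07,0,0,0,15,0,0,0,0,0,0,15]}}

```text
t: 8.33
tool_pos: [0.5722, 0.2554, -0.0134]
orientation: [-2.363, -2.07, 0.001]
force: [0.1, 0.4, 0.6]
opening: 0.0137
gripper_force: 0.0
```

Call:
{"fn": "apply_moves", "kwargs": {"steps": [0,0,0.07,0,0,0,15,0,0,0,0,0,0,15]}}

```text
t: 8.5
tool_pos: [0.5722, 0.2554, -0.0154]
orientation: [-2.363, -2.07, 0.001]
force: [-0.2, -0.1, 0.1]
opening: 0.0137
gripper_force: 0.0
```

Call:
{"fn": "apply_moves", "kwargs": {"steps": [0,0,0.06,0,0,0,15,0,0,0,0,0,0,15]}}

```text
t: 8.67
tool_pos: [0.5722, 0.2555, -0.0172]
orientation: [-2.363, -2.071, 0.001]
force: [0.6, -0.4, 0.3]
opening: 0.0143
gripper_force: 0.0
```

Call:
{"fn": "apply_moves", "kwargs": {"steps": [0,0,0.06,0,0,0,15,0,0,0,0,0,0,15]}}

```text
t: 8.83
tool_pos: [0.5722, 0.2554, -0.019]
orientation: [-2.363, -2.07, 0.001]
force: [0.8, 0.1, -0.3]
opening: 0.0139
gripper_force: 0.0
```

Call:
{"fn": "apply_moves", "kwargs": {"steps": [0,0,0.06,0,0,0,15,0,0,0,0,0,0,15]}}

```text
t: 9.0
tool_pos: [0.5726, 0.2556, -0.0198]
orientation: [2.363, 2.071, 0.0]
force: [-2.4, -0.9, 6.8]
opening: 0.014
gripper_force: 3.2
```

Run:
```python
from h import *
im=eyes.read_camera("scene"); a=cv2.resize(im[150:230,330:410,::-1],(600,600),interpolation=cv2.INTER_CUBIC)
s=robot.read_state(); p=s["tool_pos"]; print(p,s["force"]); ty=np.array([.9912,-.1323,0])
for z,col in((0.0,(255,0,0)),(.01,(0,0,255))):
  for o in(-.0245,-.007,.007,.0245):
    q=(proj("scene",np.array([p[0],p[1],z])+ty*o)-[330,150])*7.5; print(z,o,q)
    cv2.circle(a,tuple(int(v) for v in q),3,col,-1)
cv2.imwrite("pics/s3.png",a)
```

```text
[ 0.57264525  0.25560098 -0.01978563] [-2.8238144  -1.55018496  6.14946056]
0.0 -0.0245 [311.54590972 326.2697704 ]
0.0 -0.007 [357.8909383  345.93994596]
0.0 0.007 [395.44664925 361.87720129]
0.0 0.0245 [443.00397328 382.05558956]
0.01 -0.0245 [313.06088394 298.12369116]
0.01 -0.007 [359.6122024  317.67672195]
0.01 0.007 [397.33703676 333.51970881]
0.01 0.0245 [445.11104291 353.57957317]
```

View pics/s3.png

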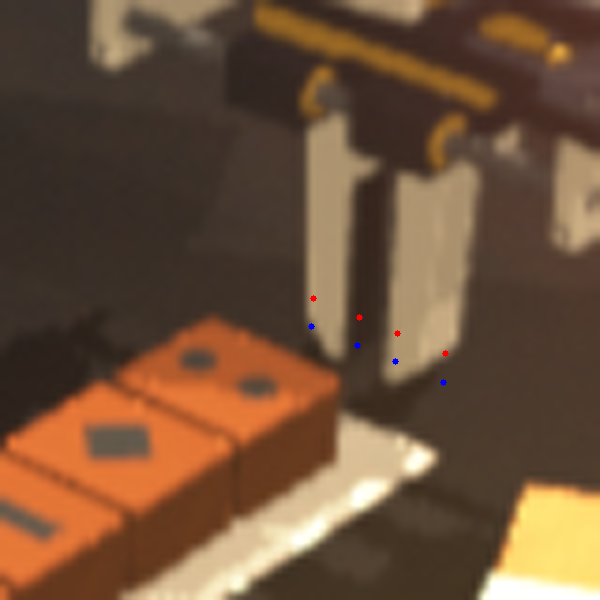

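Contact comes at a z reading of about -0.0194, so true tip height = reading + 0.019. I'll raise 15 mm to clear the rails, approach, and start pushing slowly.

Call:
{"fn": "apply_moves", "kwargs": {"steps": [0,0,-0.52,0,0,0,15,0,0,0,0,0,0,15,-0.4,0,0,0,0,0,15,-0.4,0,0,0,0,0,15,-0.3,0,0,0,0,0,15,-0.15,0,0,0,0,0,15,-0.15,0,0,0,0,0,15,-0.15,0,0,0,0,0,15,-0.15,0,0,0,0,0,15,-0.15,0,0,0,0,0,15,-0.15,0,0,0,0,0,15,-0.15,0,0,0,0,0,15]}}

```text
t: 10.05
tool_pos: [0.5639, 0.1915, -0.0049]
orientation: [-2.362, -2.071, -0.0]
force: [0.1, 3.5, -1.9]
opening: 0.0137
gripper_force: 1.0
```

Call:
{"fn": "apply_moves", "kwargs": {"steps": [-0.15,0,0,0,0,0,15,-0.15,0,0,0,0,0,15,-0.15,0,0,0,0,0,15,-0.15,0,0,0,0,0,15,0,0,0,0,0,0,15]}}

```text
t: 10.47
tool_pos: [0.5615, 0.1727, -0.0049]
orientation: [2.363, 2.07, -0.001]
force: [-0.2, 0.2, 0.1]
opening: 0.014
gripper_force: 0.0
```

Run:
```python
from h import *
im=eyes.read_camera("top"); cv2.imwrite("pics/t2.png",cv2.resize(im[110:330,130:530,::-1],(800,440),interpolation=cv2.INTER_CUBIC))
```

```text
(no output)
```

View pics/t2.png

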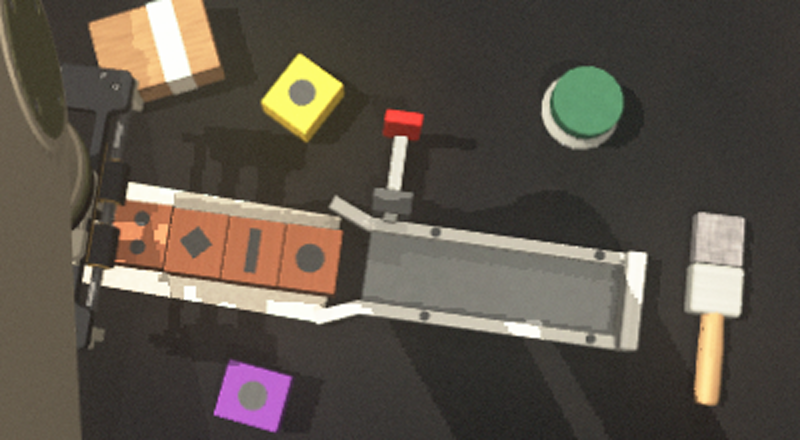

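The row has closed up and is straight, from block 4 at (140,232) to block 1 at (311,258), and is entering the flare centred. I'll keep going.

Call:
{"fn": "apply_moves", "kwargs": {"steps": [-0.15,0,0,0,0,0,15,-0.15,0,0,0,0,0,15,-0.15,0,0,0,0,0,15,-0.15,0,0,0,0,0,15,-0.15,0,0,0,0,0,15,-0.15,0,0,0,0,0,15,-0.15,0,0,0,0,0,15,-0.15,0,0,0,0,0,15,-0.15,0,0,0,0,0,15,-0.15,0,0,0,0,0,15,-0.15,0,0,0,0,0,15,-0.15,0,0,0,0,0,15]}}

```text
t: 11.52
tool_pos: [0.5546, 0.1198, -0.0047]
orientation: [2.363, 2.07, 0.0]
force: [0.9, 4.3, 1.9]
opening: 0.0142
gripper_force: 1.9
```

Call:
{"fn": "apply_moves", "kwargs": {"steps": [-0.15,0,0,0,0,0,15,-0.15,0,0,0,0,0,15,-0.15,0,0,0,0,0,15,-0.15,0,0,0,0,0,15,-0.15,0,0,0,0,0,15,-0.15,0,0,0,0,0,15,-0.15,0,0,0,0,0,15,-0.15,0,0,0,0,0,15,-0.15,0,0,0,0,0,15,-0.15,0,0,0,0,0,15,-0.15,0,0,0,0,0,15,-0.15,0,0,0,0,0,15]}}

```text
t: 12.52
tool_pos: [0.5473, 0.0663, -0.0049]
orientation: [-2.363, -2.071, 0.0]
force: [0.9, 4.8, 3.0]
opening: 0.014
gripper_force: 2.3
```

Call:
{"fn": "apply_moves", "kwargs": {"steps": [-0.15,0,0,0,0,0,15,-0.15,0,0,0,0,0,15,-0.15,0,0,0,0,0,15,-0.15,0,0,0,0,0,15,-0.15,0,0,0,0,0,15,-0.15,0,0,0,0,0,15,-0.15,0,0,0,0,0,15,-0.15,0,0,0,0,0,15,-0.15,0,0,0,0,0,15,-0.15,0,0,0,0,0,15,-0.15,0,0,0,0,0,15,-0.15,0,0,0,0,0,15]}}

```text
t: 13.52
tool_pos: [0.5402, 0.0127, -0.0049]
orientation: [-2.363, -2.07, 0.0]
force: [1.4, 3.5, 3.3]
opening: 0.0141
gripper_force: 2.3
```

Call:
{"fn": "apply_moves", "kwargs": {"steps": [-0.15,0,0,0,0,0,15,-0.15,0,0,0,0,0,15,-0.15,0,0,0,0,0,15,-0.15,0,0,0,0,0,15,-0.15,0,0,0,0,0,15,-0.15,0,0,0,0,0,15,-0.15,0,0,0,0,0,15,-0.15,0,0,0,0,0,15,-0.15,0,0,0,0,0,15,-0.15,0,0,0,0,0,15,-0.1,0,0,0,0,0,15]}}

```text
t: 14.43
tool_pos: [0.5339, -0.0351, -0.0049]
orientation: [2.363, 2.07, -0.0]
force: [0.8, 4.7, 3.8]
opening: 0.0137
gripper_force: 2.3
```

Call:
{"fn": "apply_moves", "kwargs": {"steps": [-0.1,0,0,0,0,0,15,-0.1,0,0,0,0,0,15,-0.05,0,0,0,0,0,15]}}

```text
t: 14.68
tool_pos: [0.5329, -0.0423, -0.0049]
orientation: [-2.363, -2.07, 0.0]
force: [0.4, 4.0, 3.0]
opening: 0.014
gripper_force: 2.2
```

Call:
{"fn": "apply_moves", "kwargs": {"steps": [-0.05,0,0,0,0,0,15,-0.05,0,0,0,0,0,15]}}

```text
t: 14.85
tool_pos: [0.5326, -0.0449, -0.0049]
orientation: [-2.363, -2.07, 0.0]
force: [0.8, 4.0, 3.7]
opening: 0.0136
gripper_force: 2.1
```

Call:
{"fn": "apply_moves", "kwargs": {"steps": [-0.05,0,0,0,0,0,15,-0.05,0,0,0,0,0,15]}}

```text
t: 15.02
tool_pos: [0.5324, -0.0465, -0.0049]
orientation: [-2.362, -2.069, -0.003]
force: [2.8, 16.8, 4.4]
opening: 0.014
gripper_force: 8.6
```

Call:
{"fn": "apply_moves", "kwargs": {"steps": [-0.05,0,0,0,0,0,15]}}

```text
t: 15.1
tool_pos: [0.5324, -0.0465, -0.0048]
orientation: [-2.361, -2.068, -0.006]
force: [4.6, 24.0, 3.7]
opening: 0.0135
gripper_force: 12.1
```

Call:
{"fn": "apply_moves", "kwargs": {"steps": [-0.05,0,0,0,0,0,15]}}

```text
t: 15.18
tool_pos: [0.5325, -0.0466, -0.0048]
orientation: [-2.359, -2.068, -0.008]
force: [6.2, 30.5, 3.7]
opening: 0.0144
gripper_force: 15.4
```

The row is home: the force climbed to 30 N with no motion at the expected position. I'll back off, lift, close the fingers and go outside the paddle.

Call:
{"fn": "apply_moves", "kwargs": {"steps": [0.2,0,0,0,0,0,15,0.6,0,0,0,0,0,15,0.2,0,-0.5,0,0,0,15,0,0,-1,0,0,0,0,0,0,-1,0,0,0,0,0,0,-0.9,0,0,0,0,0,0.9,0,0,0,0,0,0,0.9,0,0,0,0,0,0,0.9,0,0,0,0,0,0,0.9,0,0,0,0,0,0,0.9,0,0,0,0,0,0,0.9,0,0,0,0,0]}}

```text
t: 16.18
tool_pos: [0.6969, -0.0435, 0.0961]
orientation: [-2.363, -2.07, 0.003]
force: [1.3, -0.2, -0.1]
opening: 0.0007
gripper_force: 0.0
```

Run:
```python
from h import *
s=robot.read_state();print(s["t"],s["tool_pos"],s["opening"])
im=eyes.read_camera("top"); cv2.imwrite("pics/t3.png",cv2.resize(im[110:330,130:530,::-1],(800,440),interpolation=cv2.INTER_CUBIC))
for i in range(1,5):
    r=eyes.place_of("top",f"block{i}_center")
    S=np.array([.5086,-.2284]);u=np.array([-.1323,-.9912]);n=np.array([.9912,-.1323])
    for q in r[:2]:
        d=at("top",q["xy"],.015)[:2]-S; print(i,round(q["conf"],2),np.round([d@u,d@n],4))
d=s["tool_pos"][:2]-S;print("tcp",d@u,d@n)
```

```text
16.1833 [ 0.69694393 -0.043468    0.09614067] 0.0006628207313770525
2 0.46 [-0.0654 -0.003 ]
tcp -0.20822250184473332 0.16222000380928292
```

View pics/t3.png

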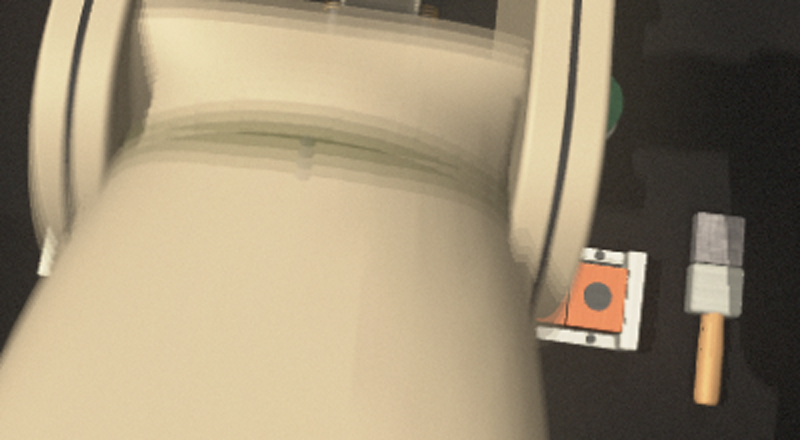

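Block 1 is seated against the stop at (597,296); the arm hides the rest. Next I'll line up with the bolt, descend, and push the paddle.

Call:
{"fn": "apply_moves", "kwargs": {"steps": [-0.7,0,0,0,0,0,0,0,0,0,0,0,0,0,0,0,1,0,0,0,0,0,0,1,0,0,0,0,0,0,0.8,0,0,0,0,0,0,0.2,0,0,0,0,0,0,0,0,0,0,0]}}

```text
t: 17.02
tool_pos: [0.6907, -0.0626, 0.0046]
orientation: [-2.36, -2.068, 0.005]
force: [0.2, -1.0, -0.4]
opening: 0.0005
gripper_force: 0.0
```

Call:
{"fn": "apply_moves", "kwargs": {"steps": [0,-0.4,0,0,0,0,0,0,-0.3,0,0,0,0,0,0,-0.15,0,0,0,0,0,0,-0.15,0,0,0,0,0,0,-0.15,0,0,0,0,0,0,-0.15,0,0,0,0,0]}}

```text
t: 17.52
tool_pos: [0.6563, -0.0582, 0.0089]
orientation: [2.361, 2.069, 0.003]
force: [2.4, -0.7, 2.2]
opening: 0.0001
gripper_force: 1.2
```

Call:
{"fn": "apply_moves", "kwargs": {"steps": [0,-0.15,0,0,0,0,0,0,-0.15,0,0,0,0,0,0,-0.15,0,0,0,0,0,0,-0.15,0,0,0,0,0,0,-0.15,0,0,0,0,0]}}

```text
t: 17.93
tool_pos: [0.6323, -0.055, 0.0071]
orientation: [2.363, 2.07, 0.0]
force: [1.9, -0.1, 0.5]
opening: 0.0008
gripper_force: 1.2
```

Call:
{"fn": "apply_moves", "kwargs": {"steps": [0,-0.1,0,0,0,0,0,0,-0.1,0,0,0,0,0,0,-0.05,0,0,0,0,0]}}

```text
t: 18.18
tool_pos: [0.6247, -0.054, 0.007]
orientation: [-2.362, -2.07, 0.0]
force: [1.7, -0.2, 0.4]
opening: 0.0007
gripper_force: 1.1
```

Call:
{"fn": "apply_moves", "kwargs": {"steps": [0,-0.05,0,0,0,0,0,0,-0.05,0,0,0,0,0]}}

```text
t: 18.35
tool_pos: [0.6221, -0.0536, 0.007]
orientation: [-2.363, -2.07, 0.0]
force: [2.4, 0.6, 0.5]
opening: 0.0004
gripper_force: 1.1
```

Call:
{"fn": "apply_moves", "kwargs": {"steps": [0,-0.05,0,0,0,0,0,0,-0.05,0,0,0,0,0]}}

```text
t: 18.52
tool_pos: [0.6209, -0.0534, 0.0074]
orientation: [2.361, 2.069, 0.004]
force: [16.3, -0.7, -8.9]
opening: 0.0006
gripper_force: 7.6
```

The bolt hit its end exactly where expected. I'll retreat, lift clear and check.

Call:
{"fn": "apply_moves", "kwargs": {"steps": [0,0.2,0,0,0,0,0,0,0.7,0,0,0,0,0,0,0.2,-0.5,0,0,0,0,0,0,-1,0,0,0,0,0,0,-1,0,0,0,0,0,0,-1,0,0,0,0,0.8,0,-1,0,0,0,0,0.9,0,0,0,0,0,0,0.9,0,0,0,0,0,0,0.9,0,0,0,0,0,0,0.9,0,0,0,0,0,0]}}

```text
t: 19.43
tool_pos: [0.6688, 0.0742, 0.1418]
orientation: [-2.362, -2.07, 0.002]
force: [-0.7, -1.0, -0.2]
opening: 0.0005
gripper_force: 0.0
```

Call:
{"fn": "apply_moves", "kwargs": {"steps": [0.9,-0.3,0,0,0,0,0,0.9,-0.3,0,0,0,0,0,0.9,-0.3,0,0,0,0,0,0.9,-0.3,0,0,0,0,0,0.9,-0.3,0,0,0,0,0,0.9,-0.3,0,0,0,0,0,0.9,-0.3,0,0,0,0,0,0,0,0,0,0,0,0,0,0,0,0,0,0,0]}}

```text
t: 20.18
tool_pos: [0.6305, 0.2702, 0.1413]
orientation: [-2.359, -2.073, 0.003]
force: [0.5, -0.3, -0.4]
opening: 0.0008
gripper_force: 0.0
```

Run:
```python
from h import *
im=eyes.read_camera("top"); cv2.imwrite("pics/t4.png",cv2.resize(im[110:330,130:530,::-1],(800,440),interpolation=cv2.INTER_CUBIC))
S=np.array([.5086,-.2284]);u=np.array([-.1323,-.9912]);n=np.array([.9912,-.1323])
for nm,z in[(f"block{i}_center",.015) for i in(1,2,3,4)]+[("bolt_paddle",.0375)]:
    for q in eyes.place_of("top",nm)[:2]:
        d=at("top",q["xy"],z)[:2]-S; print(nm,round(q["conf"],2),np.round([d@u,d@n],4))
```

```text
block1_center 0.97 [-0.2641 -0.1063]
block1_center 0.87 [-0.2628  0.1247]
block2_center 0.8 [-0.0638 -0.0019]
block3_center 0.93 [-0.1058 -0.0026]
block4_center 0.94 [-0.1546 -0.001 ]
block4_center 0.68 [-0.0052  0.0004]
bolt_paddle 0.88 [-0.1906  0.0609]
bolt_paddle 0.38 [-0.3777  0.1361]
```

View pics/t4.png

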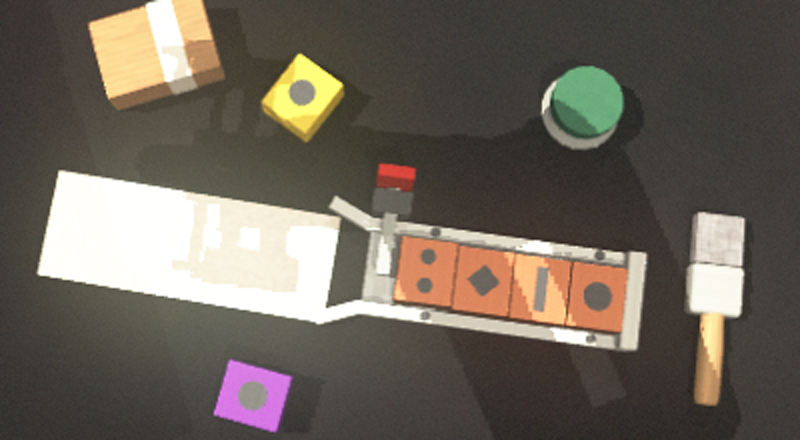

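The picture shows all four blocks tight and straight in the tray, with block 1 at (597,296) against the stop. The bolt lies across behind block 4 at (385,250), and the paddle is in at (396,175). The bystanders haven't moved and the robot is clear, so I'm handing in.

```bash
python3 -c "
from plant import robot
print(robot.close_job())"
```

```text
the job is handed in; nothing more can be done
None
```

The row of four blocks is home against the end stop, the bolt is fully across behind the last block, the tin, gift box and brush were left where they were, and the job is handed in at about 20 s.

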